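# Refit the grease filter of the bench-top extractor

### The arm

A 6-joint arm with a two-finger parallel gripper is mounted at the origin on a cart in front of the work surface, level with it; the furniture and walls round the work are solid. World frame = base frame: x ahead of the robot, y to its left, z up, the work surface at z = 0. Lengths are in m, angles in degrees, forces in N, time in s.
With the tool pointing down it reaches from about 0.25 to 0.725 m from the base axis. Payload 9.7 kg.
Tool frame: the origin (TCP) lies between the finger pads; the fingertips stand ahead of it and the grasp point (between the pads) lies 2 mm behind it (robot.tip_extent is the z of the fingertips in the tool frame, in m); z points along the fingers, y is the line along which they close (so a half turn about z gives the same grasp; the last joint's range is limited). The gripper opens to 85 mm and grips with 20 to 120 N. Pads are 22 mm wide; open, the fingers measure 114 mm over their backs; the gripper's body (76 mm by 85 mm) begins 54 mm behind the grasp point. The pads swing forward as they close: fully open they stand 13 mm farther back than shut.
Start: joints at [76.089, 4.979, 10.078, 95.1, 0, 90], TCP at [0.132, 0.534, 0.248] pointing down, gripper open.
Joint ranges: [-179.16, 179.16], [-48.56, 103.87], [-65.8, 70.77], [-126.05, 130.52], [-82.76, 87.17], [-180, 180]. Speed limits (degrees/s): [127.2, 127.2, 147.25, 180, 180, 180].

### API

Orientations are given as a 3x3 rotation matrix whose columns are the frame's x, y, z axes.
In Python, from cell import robot gives the robot as it stands. The module is installed in compiled form; this text tells all that it offers.
- The arm moves only by the tool step_arm, never from a script. Its argument "targets" is a list of rows, each a list of 6 numbers: the shift along the world's x, y, z normalised to -1 to 1, where 1 is 6 cm, then the turn, a rotation vector about the world's x, y, z normalised to -1 to 1, where 1 is 6 degrees. A call has exactly 10 rows; each row shifts and turns the commanded pose from where the row before left it; what a row does not reach is not made up. A row lasts 1/8 s, in which the tool goes at most 62.5 mm and 10.7 degrees, less where a joint would pass 70% of its speed; a pose out of reach is approached as far as the arm can. A call with a number of a shift or a turn outside -1 to 1 is refused whole. A call with a gripper value outside its range is refused whole. "gripper" is the gripper's target within -1 to 1 (fully open at 1, half-way at 0, shut at -1), set as the call begins (left out, the last holds). The fingers move at their own pace and stop on an object; "grip_force" is the grip in N (left out, the last holds). Time passes only in rows, so rows that do not move let the fingers close, or fill a call up. It gives the time, the measured TCP pose, the force, the opening and the grip force at its end, in the units of the state.
- robot.sense(): the state, without advancing time (a new reading comes with each control period).
- robot.grab_frame(name): name is "scene" or "top" or "wrist"; returns a dict with "img" (420x560x3 uint8, red, green, blue), "range_z" (420x560 float32, m along the optical axis (not along the pixel's ray), 0 where there is no reading), "fx", "fy", "cx", "cy" (pixels), "D" ([k1, k2, p1, p2, k3] as OpenCV has them; the pictures are not rectified), "rvec" (rotation vector, rad) and "tvec" (3), from world to camera coordinates, as OpenCV has them. Camera axes: x right, y down, z forward; pixel columns grow to the right and rows downward; lengths in m; the calibration is good to about 2 mm. A picture is of the moment at which its call begins.
- robot.finish_job(): hands the job in; it is judged then, once.
The state is a dict: "time_s": time; "joints": joint angles; "joint_velocities": joint speeds; "joint_efforts": joint torques, N m; "tcp_pos": TCP position; "eef_rot": TCP orientation; "ft_force": force on the tool from outside, world axes, zero at the start; "moment": the same for the moment, N m; "gripper_width": finger opening in m; "gripper_force": force on a finger pad.
Only numpy, scipy, OpenCV 4.12 (cv2) and the standard library are available. Lean on these libraries where they do the work, as an engineer would, in place of code of your own. Each camera call takes 0.05 s, during which the arm holds its last target. There are 200 camera calls.

### The job

The washed grease filter is drying on the chopping board: put it back into the steel bench-top extractor. Slide the extractor's cover open, hook one short edge of the filter under the lip on the robot's side of the bay, swing the opposite edge down and press it until the spring catch snaps over it and the filter lies flat, then slide the cover fully shut until it clicks home. Do not disturb the tin, mug or egg cups standing around.

Things in the scene. Friction and masses are not known exactly. Their poses are not given: they have to be found in the camera images.
- extractor: Low steel bench-top downdraft extractor, 210 (x) x 370 (y) x 90 mm high, fixed; origin under its centre, x away from the robot, y left, z up. Right half: open-topped filter bay; left half: fan, over which the cover parks; knob on the left end cap. Cover-track flanges along y at front and rear, top 88 mm above the worktop, inner edges at x = +-79 mm.
- bay (a point): Centre of the filter bay at ledge height, (0, -95, 30) mm in the extractor, same axes. Bay: x -74 to 74, y -62 to 62 mm about it; walls rise 44 mm above the ledges. Ledges along the near (24 mm wide) and far (12 mm) walls carry the filter; between them the floor is 10 mm lower. Seated, the filter's origin is here, axes parallel (or half a turn round).
- lip_edge (a point): Middle of the lower free edge of the fixed lip on the bay's near (robot side) wall: juts 10 mm over the near ledge, 4 mm thick, full bay width, underside 15 mm above the ledge. Only 138 mm from here to the far wall, so the filter cannot go straight down: its near edge enters under the lip with the far edge raised 14 to 25 degrees, then swings down.
- catch_tip (a point): Tip at rest of the spring catch in the middle of the bay's far wall, 11.5 mm above the ledges: a 50 mm wide sloping metal nose jutting 9.5 mm from the wall, springing back into it by up to 10 mm. The filter's far edge, pressed down on the slope with about 10 to 20 N, pushes it back and it snaps over the filter's top. Unpressed, the far edge stays propped up 15 to 20 mm.
- cover (a joint): Sliding cover, glass in aluminium frame, 168 x 154 x 5 mm, top face 80 mm above the worktop. 0 = shut over the bay, 0.150 m = fully open; slides along the extractor's +y (left). A click catch holds it shut: about 10 N frees it, and about 10 N is needed within the last 15 mm to click it home; else about 3 N. It hits the filter's handle if the filter is not down.
- cover_pull (a point): Centre of the top of the cover's upright bar pull, 96 mm long (extractor x), 10 mm thick (y), rising 26 mm above the cover's top face. It lies 35 mm right (-y) of the cover's middle: (0, -128, 106) mm in the extractor when shut. Push it from either side, fingertips just above the cover.
- filter: The grease filter: a flat aluminium cassette with louvres, 143 mm (its x) x 116 mm (its y) x 8 mm thick, about 0.3 kg, with a strap handle; origin at the centre of its underside, z up through the handle. Symmetric: either 116 mm wide end edge may go under the lip. It lies flat on the chopping board (22 mm high) at the right.
- filter_grip (a point): Middle of the filter's strap handle: bar 64 mm long along the filter's y, 10 mm thick along its x, 16 mm high, centred 32 mm above the filter's underside (24 to 40 mm), a post at each end. Axes as the filter's.
- tin: Loose bystander: low food tin, 76 mm across, 58 mm high, to the left; origin under its centre. Leave alone.
- egg_cup: Loose bystander: pale egg cup, 48 mm across, 56 mm high, on the worktop to the left; origin under its foot. Leave alone.
- mug: Loose bystander: white mug, 91 mm high, behind the board; origin under its centre. Leave alone.
- wood_cup: Loose bystander: wooden egg cup, 47 mm across, 56 mm high, at the far end of the chopping board; origin under its foot. Leave alone.

How it is judged:
By the outcome, as a careful person would: the job done as asked, in the order asked, and still so for the second after the job is handed in, with the robot touching nothing.
It also fails if it takes over 61 s, if anything falls off the work surface, if the arm or the gripper's body presses on something with over 40 N, if the wrist force passes 120 N, or if a joint passes its speed limit or range.

## Working session

There is one attempt and no reset: what is moved stays moved. The work goes in short steps, Python scripts to look and compute and a tool call to move; the robot and the scene stay as the last step left them, time stands still between calls to the robot, and variables do not carry over. Pictures are saved under pics/ and viewed, at most 10 in all, crops included, and the job is handed in when it is done.

Besides the shell and the picture viewer there is one more tool, called after "Request:" as name([rows], argument=value, ...), one row to a line, values as JSON. step_arm: Moves the arm, as the interface text tells. Scaled input: -1 to 1 covers 6 cm each way for a shift and 6 degrees each way for a turn. Its arguments: {"type":"object","properties":{"targets":{"type":"array"},"gripper":{"type":"number"},"grip_force":{"type":"number"}},"required":["targets"]}

```bash
mkdir -p pics
cat > h.py <<'E'
import numpy as np, cv2
from cell import robot
def cam(n):
    f=robot.grab_frame(n); f['K']=np.array([[f['fx'],0,f['cx']],[0,f['fy'],f['cy']],[0,0,1.]]); f['D']=np.array(f['D'],float)
    f['R']=cv2.Rodrigues(np.array(f['rvec'],float))[0]; f['t']=np.array(f['tvec'],float).ravel(); return f
def cloud(f):
    h,w=f['range_z'].shape; u,v=np.meshgrid(np.arange(w),np.arange(h))
    p=cv2.undistortPoints(np.stack([u,v],-1).reshape(-1,1,2).astype(np.float64),f['K'],f['D']).reshape(h,w,2)
    z=f['range_z'][...,None].astype(float); P=np.concatenate([p*z,z],-1)
    W=(P-f['t'])@f['R']; W[f['range_z']==0]=np.nan; return W
def proj(f,P): return cv2.projectPoints(np.atleast_2d(np.array(P,float)),f['R'],f['t'],f['K'],f['D'])[0].reshape(-1,2)
def save(f,n): cv2.imwrite(f'pics/{n}.png',f['img'][...,::-1])
def st():
    s=robot.sense(); print('t',s['time_s'],'tcp',np.round(s['tcp_pos'],4),'F',np.round(s['ft_force'],1),'w',s['gripper_width']); print(np.round(s['eef_rot'],3).tolist(),np.round(s['joints'],1)); return s
E
python3 - <<'E'
from h import *
st(); print(robot.tip_extent)
a=cam('top');b=cam('scene');
im=np.hstack([a['img'],b['img']]); 
save(a,'top0');save(b,'scene0')
np.savez('top0.npz',W=cloud(a),img=a['img']); np.savez('scene0.npz',W=cloud(b),img=b['img'])
print((-a['R'].T@a['t']),(-b['R'].T@b['t']))
E
```

```text
t 0.0 tcp [0.1322 0.5337 0.2476] F [ 0.9 -0.3 -0. ] w 0.08554606223979085
[[-0.971, 0.24, -0.0], [0.24, 0.971, -0.001], [0.0, -0.001, -1.0]] [76.1  5.  10.  95.1  0.  90. ]
0.017
[0.28433872 0.00414469 1.24626175] [-0.0766539  -0.65691729  1.17171555]
```

View pics/top0.png

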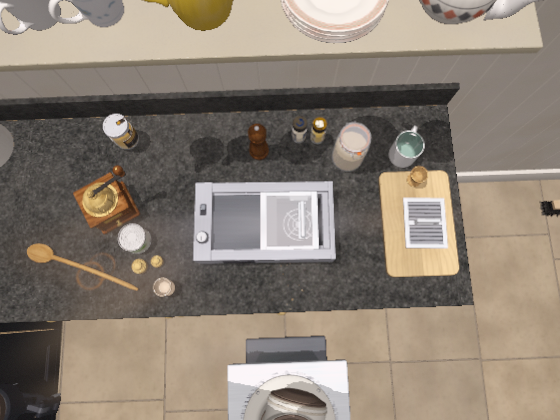

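View pics/scene0.png

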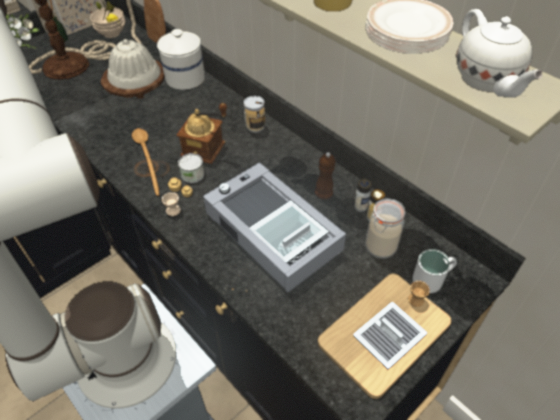

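The top view shows the extractor at u 194–335, v 182–262 with its cover shut (pull near 303,220). The filter lies on the board at about (425,222), with the handle along its middle. The mug is at (407,150) and the wooden cup at (418,177). I'll measure these from the clouds.

Run:
```python
from h import *
for n in ('top0','scene0'):
    d=np.load(n+'.npz');W=d['W'];img=d['img'].astype(int)
    x,y,z=W[...,0],W[...,1],W[...,2]
    def rect(m,l):
        m=cv2.morphologyEx(m.astype(np.uint8),cv2.MORPH_OPEN,np.ones((2,2)))
        k,lab,s,c=cv2.connectedComponentsWithStats(m)
        if k<2: print(l,'none');return
        i=1+np.argmax(s[1:,4]); q=lab==i
        r=cv2.minAreaRect(W[q][:,:2].astype(np.float32)*1000); print(n,l,np.round(r[0],1),np.round(r[1],1),round(r[2],2),'n',q.sum(),'z',np.round(np.nanpercentile(z[q],[10,50,90]),4))
    reg=(x>0.15)&(x<.65)
    rect(reg&(z>.07)&(z<.12)&(y>-.16)&(y<.3),'extractor')
    rect(reg&(z>.095)&(z<.12)&(y>-.16)&(y<.3),'pull')
    rect(reg&(z>.012)&(z<.045)&(y<-.2)&(y>-.5),'board')
    sat=img.max(-1)-img.min(-1)
    rect(reg&(z>.022)&(z<.075)&(y<-.2)&(y>-.5)&(sat<35),'filter')
    rect(reg&(z>.046)&(z<.075)&(y<-.2)&(y>-.5)&(sat<35),'handle')
    rect(reg&(z>.05)&(z<.1)&(y<-.2)&(y>-.5)&(sat>35),'woodcup')
    rect((x>.3)&(x<.7)&(z>.06)&(z<.12)&(y<-.2)&(y>-.5)&(sat<60),'mug')
```

```text
top0 extractor [ 4.495e+02 -3.000e-01] [192.8 456.4] 28.33 n 9968 z [0.0712 0.0801 0.09  ]
top0 pull [517.4 -58.6] [ 9.5 95.9] 87.23 n 145 z [0.0814 0.1039 0.1076]
top0 board [ 529.4 -385.2] [137.6 303.9] 69.39 n 6837 z [0.0172 0.0215 0.0286]
top0 filter [ 507.4 -405. ] [120.5 143.3] 86.68 n 1851 z [0.0221 0.0274 0.0322]
top0 handle [ 506.7 -407.9] [11.7 75.2] 3.13 n 100 z [0.0285 0.0593 0.064 ]
top0 woodcup [ 633.8 -395.9] [37.9 71.4] 10.96 n 180 z [0.0247 0.0581 0.0755]
top0 mug [ 706.6 -372.4] [45.3 81.6] 38.4 n 105 z [0.0441 0.0698 0.0861]
scene0 extractor [457.   -5.5] [238.8 411.1] 36.83 n 7396 z [0.0717 0.0808 0.0903]
scene0 pull [523.2 -57.2] [113.   15.7] 3.87 n 152 z [0.0888 0.1002 0.1052]
scene0 board [ 521.9 -377.5] [164.4 321.2] 73.59 n 8400 z [0.0175 0.0214 0.0286]
scene0 filter [ 509.4 -402.2] [113.5 152.7] 86.25 n 2292 z [0.0222 0.0276 0.0328]
scene0 handle [ 507.3 -402.8] [28.4 58.9] 15.94 n 154 z [0.0478 0.0591 0.0625]
scene0 woodcup [ 648.1 -380.8] [78.4 43.4] 15.42 n 219 z [0.0348 0.0607 0.0748]
scene0 mug [ 683.8 -226.4] [13.3 51.6] 37.18 n 253 z [0.0635 0.0878 0.1098]
```

Request:
step_arm([
  [0.5, -0.85, 0.1, 0, 0, 0.19],
  [0.5, -0.85, 0.1, 0, 0, 0.19],
  [0.5, -0.85, 0.1, 0, 0, 0.19],
  [0.5, -0.85, 0.1, 0, 0, 0.19],
  [0.5, -0.85, 0.1, 0, 0, 0.19],
  [0.5, -0.85, 0.1, 0, 0, 0.19],
  [0.5, -0.85, 0.1, 0, 0, 0.19],
  [0.5, -0.85, 0, 0, 0, 0.19],
  [0.5, -0.85, 0, 0, 0, 0.19],
  [0.5, -0.85, 0, 0, 0, 0.19],
], gripper=-0.3)

```text
time_s: 1.35
tcp_pos: [0.4328, 0.0219, 0.2902]
eef_rot: [[-0.999, 0.043, 0.0], [0.043, 0.999, 0.0], [-0.0, 0.0, -1.0]]
ft_force: [0.5, 1.3, -0.1]
gripper_width: 0.0297
gripper_force: 0.0
```

Run:
```python
from h import *
st(); print(robot.tip_extent)
a=cam('wrist');save(a,'w1');np.savez('w1.npz',W=cloud(a),img=a['img'],R=a['R'],t=a['t'],K=a['K'],D=a['D'])
print(-a['R'].T@a['t'])
```

```text
t 1.35 tcp [0.4328 0.0219 0.2902] F [ 0.5  1.3 -0.1] w 0.029660827385591886
[[-0.999, 0.043, 0.0], [0.043, 0.999, 0.0], [-0.0, 0.0, -1.0]] [  2.9  -9.7   0.6 100.3   0.    5.4]
0.017
[0.35333313 0.02520473 0.41565395]
```

View pics/w1.png

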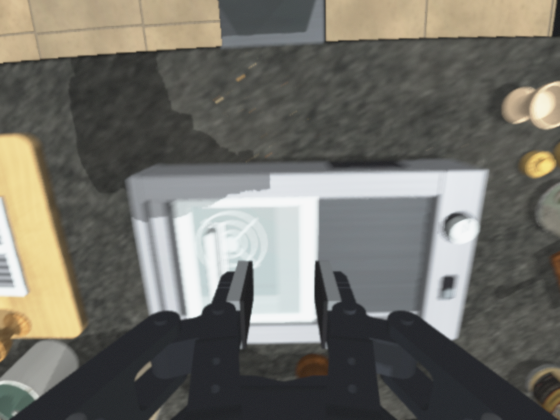

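The wrist view (image up = toward the robot, right = +y) shows the extractor nearly aligned with the tool. The pull runs from (210,228) to (225,300), the front flange top edge sits at v≈165, and the filter is at far left. Next I'll fit lines to these.

Run:
```python
from h import *
T=np.load('top0.npz');d=np.load('w1.npz')
for n,q in (('w',d),('t',T)):
    W=q['W'];x,y,z=W[...,0],W[...,1],W[...,2]
    m=(z>.083)&(z<.094)&(x>.38)&(x<.48)&(y>-.13)&(y<.26)
    # outer front edge: per-y min x
    b=np.round(y[m]*100).astype(int);ys=[];xs=[]
    for k in np.unique(b):
        s=x[m][b==k]
        if len(s)>2: ys.append(k/100);xs.append(s.min())
    xs=np.array(xs);ys=np.array(ys);g=abs(xs-np.median(xs))<.012
    p=np.polyfit(ys[g],xs[g],1);print(n,'front edge x=',p,'yaw',-np.degrees(np.arctan(p[0])),'yrange',y[m].min(),y[m].max(),'z',np.median(z[m]))
    m=(z>.098)&(z<.11)&(x>.4)&(x<.6)&(y>-.11)&(y<-.02)
    P=W[m];c=P.mean(0);print('pull',c,len(P),'x',P[:,0].min(),P[:,0].max(), 'yaw', np.degrees(np.polyfit(P[:,0],P[:,1],1)[0]))
    m=(z>.074)&(z<.084)&(x>.43)&(x<.6)&(y>-.13)&(y<.06)
    P=W[m];print('cover z',np.median(P[:,2]),'y',np.percentile(P[:,1],[1,99]))
# reproject pull hypotheses for edges: intensity row profile
f={k:d[k] for k in('K','D','R','t')}
c=lambda yaw,cx,cy:[(cx+np.cos(a)*X-np.sin(a)*Y,cy+np.sin(a)*X+np.cos(a)*Y,Z) for a in [np.radians(yaw)] for X,Y,Z in [(-48,-128,106),(48,-128,106),(-105,-185,90),(-105,185,90),(105,185,90),(-79,-185,88)] for X,Y,Z in [(X/1e3,Y/1e3,Z/1e3)]]
for yaw in(-2.5,-1,0): print(yaw,proj(f,c(yaw,.52,.069)).round(0).tolist())
```

```text
w front edge x= [0.02375668 0.41543054] yaw -1.3609012718682065 yrange -0.12999621430088737 0.2345277801681638 z 0.0879706085647949
pull [ 0.50003795 -0.05367135  0.10476012] 555 x 0.47051622180800695 0.5429762908631941 yaw -2.9350409211277837
cover z 0.07936118973512704 y [-0.12640679  0.055713  ]
t front edge x= [0.02311179 0.41474524] yaw -1.3239725666016635 yrange -0.12999818110929418 0.23421779586581684 z 0.08758275575102215
pull [ 0.51702919 -0.0554367   0.10459402] 139 x 0.4696359699309575 0.5661551373411038 yaw -2.3312750382442116
cover z 0.07893323591258979 y [-0.12559262  0.05573603]
-2.5 [[208.0, 227.0], [214.0, 308.0], [152.0, 169.0], [512.0, 170.0], [474.0, 338.0], [156.0, 193.0]]
-1 [[207.0, 230.0], [216.0, 310.0], [150.0, 174.0], [510.0, 165.0], [477.0, 335.0], [154.0, 198.0]]
0 [[207.0, 232.0], [217.0, 312.0], [149.0, 177.0], [509.0, 162.0], [479.0, 333.0], [154.0, 201.0]]
```

```bash
cat >> h.py <<'E'
def lines(f,Z,minlen,roi):
    g=cv2.cvtColor(f['img'],cv2.COLOR_RGB2GRAY)
    L=cv2.createLineSegmentDetector().detect(g)[0].reshape(-1,2,2).astype(float)
    out=[]
    for l in L:
        if np.linalg.norm(l[0]-l[1])<minlen or not all(roi[0]<p[0]<roi[1] and roi[2]<p[1]<roi[3] for p in l): continue
        n=cv2.undistortPoints(l.reshape(-1,1,2),f['K'],f['D']).reshape(2,2)
        r=np.c_[n,[1,1]]@f['R']; c=-f['R'].T@f['t']; P=c+r*((Z-c[2])/r[:,2])[:,None]
        d=P[1]-P[0]; a=np.degrees(np.arctan2(d[1],d[0]))%180
        out.append((l.round(0).tolist(),P[:,:2].round(4).tolist(),round(a,2)))
    return out
E
python3 - <<'E'
from h import *
d=np.load('w1.npz');f={k:d[k] for k in d}
for o in lines(f,.088,45,(100,520,140,360)): print(o)
a=cam('top')
print('top')
for o in lines(a,.088,25,(180,350,170,275)): print(o)
print('filter top')
for o in lines(a,.030,20,(395,455,190,255)): print(o)
E
```

```text
([[254.0, 277.0], [247.0, 342.0]], [[0.5352, -0.0161], [0.6254, -0.0318]], np.float64(170.09))
([[314.0, 278.0], [319.0, 196.0]], [[0.5397, 0.0522], [0.443, 0.0581]], np.float64(176.5))
([[457.0, 337.0], [488.0, 170.0]], [[0.6307, 0.228], [0.4228, 0.2338]], np.float64(178.42))
([[248.0, 343.0], [318.0, 342.0]], [[0.6272, -0.0305], [0.6286, 0.0558]], np.float64(89.09))
([[171.0, 201.0], [186.0, 316.0]], [[0.4415, -0.0972], [0.5842, -0.1009]], np.float64(178.49))
([[321.0, 198.0], [438.0, 195.0]], [[0.4454, 0.06], [0.4481, 0.1841]], np.float64(88.77))
([[487.0, 169.0], [286.0, 172.0]], [[0.422, 0.2329], [0.4165, 0.0245]], np.float64(88.5))
([[252.0, 322.0], [313.0, 321.0]], [[0.5964, -0.0234], [0.5975, 0.05]], np.float64(89.14))
([[284.0, 173.0], [133.0, 177.0]], [[0.4174, 0.0233], [0.4142, -0.1331]], np.float64(88.81))
([[126.0, 180.0], [149.0, 313.0]], [[0.4174, -0.1411], [0.5789, -0.145]], np.float64(178.6))
([[439.0, 193.0], [422.0, 318.0]], [[0.4449, 0.1848], [0.5997, 0.1816]], np.float64(178.81))
([[314.0, 325.0], [252.0, 326.0]], [[0.6038, 0.0515], [0.6017, -0.0238]], np.float64
[... 2962 characters left out ...]
-0.3802], [0.495, -0.4395]], np.float64(87.85))
([[411.0, 212.0], [438.0, 212.0]], [[0.5406, -0.3637], [0.5377, -0.441]], np.float64(87.87))
([[438.0, 210.0], [411.0, 209.0]], [[0.5439, -0.4418], [0.5482, -0.3645]], np.float64(86.75))
([[446.0, 237.0], [444.0, 197.0]], [[0.466, -0.4552], [0.5804, -0.4618]], np.float64(176.7))
([[412.0, 239.0], [441.0, 239.0]], [[0.4651, -0.3594], [0.461, -0.439]], np.float64(87.1))
([[439.0, 229.0], [412.0, 229.0]], [[0.4887, -0.4388], [0.4923, -0.3622]], np.float64(87.29))
([[438.0, 213.0], [411.0, 213.0]], [[0.5337, -0.4406], [0.5369, -0.3633]], np.float64(87.64))
([[411.0, 216.0], [438.0, 216.0]], [[0.5302, -0.3626], [0.5269, -0.4398]], np.float64(87.51))
```

Request:
step_arm([
  [0.35, -0.32, -0.5, 0, 0, 0.05],
  [0.35, -0.32, -0.5, 0, 0, 0.05],
  [0.35, -0.32, -0.5, 0, 0, 0.05],
  [0.35, -0.32, -0.5, 0, 0, 0.04],
  [0, 0, -0.18, 0, 0, 0],
  [0, 0, -0.18, 0, 0, 0],
  [0, 0, -0.18, 0, 0, 0],
  [0, 0, -0.18, 0, 0, 0],
  [0, 0, -0.18, 0, 0, 0],
  [0, 0, -0.18, 0, 0, 0],
])

```text
time_s: 2.7
tcp_pos: [0.5162, -0.0528, 0.105]
eef_rot: [[-1.0, 0.024, 0.0], [0.024, 1.0, 0.0], [-0.0, 0.0, -1.0]]
ft_force: [-0.4, -0.4, -0.4]
gripper_width: 0.03
gripper_force: 0.0
```

Request:
step_arm([
  [0, 0.12, 0, 0, 0, 0],
  [0, 0.16, 0, 0, 0, 0],
  [0.01, 0.24, 0, 0, 0, 0],
  [0.01, 0.28, 0, 0, 0, 0],
  [0.01, 0.28, 0, 0, 0, 0],
  [0.01, 0.28, 0, 0, 0, 0],
  [0.01, 0.28, 0, 0, 0, 0],
  [0, 0.24, 0, 0, 0, 0],
  [0, 0.2, 0, 0, 0, 0],
  [0, 0.1, 0, 0, 0, 0],
])

```text
time_s: 3.95
tcp_pos: [0.5197, 0.0787, 0.1056]
eef_rot: [[-1.0, 0.023, 0.001], [0.023, 1.0, 0.0], [-0.001, 0.0, -1.0]]
ft_force: [1.7, -2.8, 0.9]
gripper_width: 0.0301
gripper_force: 1.4
```

Request:
step_arm([
  [0, 0.06, 0, 0, 0, 0],
  [0, 0.05, 0, 0, 0, 0],
  [0, 0, 0, 0, 0, 0],
  [0, 0, 0, 0, 0, 0],
  [0, 0, 0, 0, 0, 0],
  [0, 0, 0, 0, 0, 0],
  [0, 0, 0, 0, 0, 0],
  [0, 0, 0, 0, 0, 0],
  [0, 0, 0, 0, 0, 0],
  [0, 0, 0, 0, 0, 0],
])

```text
time_s: 5.2
tcp_pos: [0.5197, 0.0797, 0.1056]
eef_rot: [[-1.0, 0.028, 0.001], [0.028, 1.0, -0.01], [-0.001, -0.01, -1.0]]
ft_force: [2.0, -30.7, 2.1]
gripper_width: 0.0297
gripper_force: 15.1
```

Request:
step_arm([
  [0, -0.22, 0, 0, 0, 0],
  [0, 0, 0.6, 0, 0, 0],
  [0, 0, 0.7, 0, 0, -1],
  [0, -0.3, 0.7, 0, 0, -1],
  [0, -0.8, 0, 0, 0, -1],
  [0, -0.8, 0, 0, 0, -1],
  [0, -0.8, 0, 0, 0, -1],
  [0, -0.8, 0, 0, 0, -1],
  [0, -0.8, 0, 0, 0, -1],
  [0, -0.8, 0, 0, 0, -1],
], gripper=0.2)

```text
time_s: 6.45
tcp_pos: [0.5191, -0.2361, 0.2256]
eef_rot: [[-0.649, 0.761, 0.001], [0.761, 0.649, 0.001], [0.0, 0.001, -1.0]]
ft_force: [1.1, -0.1, -0.8]
gripper_width: 0.0514
gripper_force: 0.0
```

Request:
step_arm([
  [0, -0.7, 0, 0, 0, -1],
  [0, -0.7, 0, 0, 0, -1],
  [0, -0.7, 0, 0, 0, -1],
  [0, -0.5, 0, 0, 0, -1],
  [0, -0.25, 0, 0, 0, -1],
  [0, 0, 0, 0, 0, -1],
  [0, 0, 0, 0, 0, -1],
  [0, 0, 0, 0, 0, -0.17],
  [0, 0, 0, 0, 0, 0],
  [0, 0, 0, 0, 0, 0],
])

```text
time_s: 7.7
tcp_pos: [0.5193, -0.4056, 0.2255]
eef_rot: [[0.04, 0.999, 0.0], [0.999, -0.04, 0.0], [0.0, 0.0, -1.0]]
ft_force: [-0.2, 0.1, -0.6]
gripper_width: 0.0511
gripper_force: 0.0
```

Run:
```python
from h import *
st()
a=cam('wrist');save(a,'w2');W=cloud(a)
np.savez('w2.npz',W=W,img=a['img'],R=a['R'],t=a['t'],K=a['K'],D=a['D'])
x,y,z=W[...,0],W[...,1],W[...,2]
m=(z>.052)&(z<.068)&(x>.46)&(x<.56)&(y>-.46)&(y<-.35);P=W[m]
if m.sum()>20: print(cv2.minAreaRect(P[:,:2].astype(np.float32)*1000),len(P),P.mean(0),np.median(P[:,2]))
m=(z>.026)&(z<.035)&(x>.42)&(x<.61)&(y>-.49)&(y<-.31);print('filter top z',np.median(z[m]))
for o in lines(a,.030,60,(0,560,0,420)): print(o)
t=cam('top');W=cloud(t);z=W[...,2];m=(z>.098)&(z<.11)&(W[...,0]>.46)&(W[...,0]<.58)&(W[...,1]<.15)&(W[...,1]>-.12);print('pull',W[m].mean(0),m.sum())
```

```text
t 7.7 tcp [ 0.5193 -0.4056  0.2255] F [-0.2  0.1 -0.6] w 0.0511038940453866
[[0.04, 0.999, 0.0], [0.999, -0.04, 0.0], [0.0, 0.0, -1.0]] [-38.   20.3  25.6  95.3   0.   54.3]
((510.4181823730469, -400.6595153808594), (63.098690032958984, 10.047633171081543), 87.3404312133789) 738 [ 0.51082524 -0.39866648  0.06057599] 0.0610631440948939
filter top z 0.028644802474635918
([[448.0, 169.0], [517.0, 196.0]], [[0.6863, -0.3917], [0.7631, -0.4224]], np.float64(158.2))
([[123.0, 109.0], [146.0, 247.0]], [[0.3693, -0.3207], [0.3681, -0.4644]], np.float64(89.53))
([[334.0, 253.0], [399.0, 251.0]], [[0.5717, -0.4794], [0.6427, -0.4804]], np.float64(179.23))
([[336.0, 139.0], [331.0, 227.0]], [[0.5721, -0.3582], [0.568, -0.4487]], np.float64(87.4))
([[417.0, 57.0], [131.0, 68.0]], [[0.6461, -0.2863], [0.3831, -0.2846]], np.float64(179.62))
([[217.0, 226.0], [212.0, 138.0]], [[0.4481, -0.4425], [0.4524, -0.3521]], np.float64(87.28))
([[278.0, 227.0], [279.0, 139.0]], [[0.5119, -0.4465], [0.5175, -0.3561]], np.float64(86.42))
([[196.0, 276.0], [109.0, 279.0]], [[0.4175, -0.5016], [0.3183, -0.5017]]
[... 2910 characters left out ...]
26))
([[61.0, 258.0], [1.0, 259.0]], [[0.2679, -0.4736], [0.195, -0.4738]], np.float64(0.14))
([[216.0, 141.0], [220.0, 224.0]], [[0.4555, -0.3547], [0.4515, -0.4413]], np.float64(87.31))
([[201.0, 171.0], [138.0, 173.0]], [[0.4373, -0.3837], [0.3735, -0.3829]], np.float64(179.28))
([[21.0, 335.0], [93.0, 334.0]], [[0.1861, -0.5774], [0.2808, -0.5772]], np.float64(0.11))
([[462.0, 271.0], [558.0, 361.0]], [[0.7154, -0.5076], [0.8652, -0.6473]], np.float64(136.98))
([[414.0, 211.0], [344.0, 214.0]], [[0.6551, -0.4342], [0.5818, -0.4345]], np.float64(0.21))
([[558.0, 357.0], [464.0, 269.0]], [[0.8627, -0.6395], [0.7183, -0.5059]], np.float64(137.22))
pull [0.52030175 0.06778927 0.1047949 ] 139
```

View pics/w2.png

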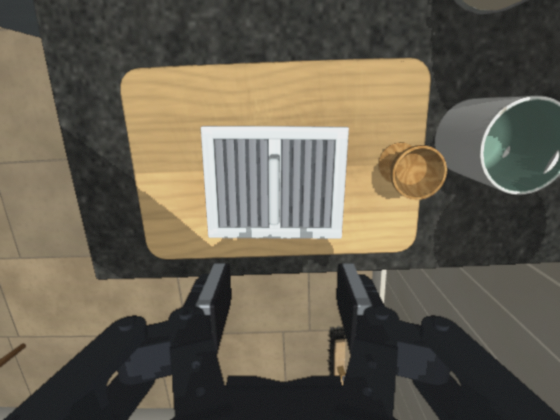

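Request:
step_arm([
  [-0.147, 0.085, -0.4, 0, 0, -0.07],
  [0, 0, -0.5, 0, 0, 0],
  [0, 0, -0.5, 0, 0, 0],
  [0, 0, -0.5, 0, 0, 0],
  [0, 0, -0.4, 0, 0, 0],
  [0, 0, -0.3, 0, 0, 0],
  [0, 0, -0.2, 0, 0, 0],
  [0, 0, -0.1, 0, 0, 0],
  [0, 0, 0, 0, 0, 0],
  [0, 0, 0, 0, 0, 0],
])

```text
time_s: 9.05
tcp_pos: [0.5108, -0.4009, 0.0523]
eef_rot: [[0.049, 0.999, 0.001], [0.999, -0.049, -0.001], [-0.001, 0.001, -1.0]]
ft_force: [0.9, -0.7, 0.3]
gripper_width: 0.0512
gripper_force: 0.0
```

Request:
step_arm([
  [0, 0, 0, 0, 0, 0],
  [0, 0, 0, 0, 0, 0],
  [0, 0, 0, 0, 0, 0],
  [0, 0, 0, 0, 0, 0],
  [0, 0, 0, 0, 0, 0],
  [0, 0, 0, 0, 0, 0],
  [0, 0, 0, 0, 0, 0],
  [0, 0, 0, 0, 0, 0],
  [0, 0, 0, 0, 0, 0],
  [0, 0, 0, 0, 0, 0],
], gripper=-1, grip_force=70)

```text
time_s: 10.3
tcp_pos: [0.5105, -0.4007, 0.0519]
eef_rot: [[0.049, 0.999, 0.0], [0.999, -0.049, -0.0], [-0.0, 0.0, -1.0]]
ft_force: [-1.9, 0.1, 5.1]
gripper_width: 0.0091
gripper_force: 69.4
```

Request:
step_arm([
  [0, 0, 0.2, 0, 0, 0],
  [0, 0, 0.5, 0, 0, 0],
  [0, 0, 0.6, 0, 0, 0],
  [0, 0, 0.5, 0, 0, 0],
  [0, 0.1, 0.2, 0, 0, 0],
  [0, 0.3, 0, 0, -0.3, 0.1],
  [0, 0.5, 0, 0, -0.5, 0.12],
  [0, 0.6, 0, 0, -0.5, 0],
  [0, 0.6, 0, 0, -0.5, 0],
  [0, 0.6, 0, 0, -0.5, 0],
])

```text
time_s: 11.55
tcp_pos: [0.5097, -0.2369, 0.1701]
eef_rot: [[0.025, 0.971, 0.238], [1.0, -0.026, 0.002], [0.008, 0.238, -0.971]]
ft_force: [0.6, 0.4, -3.3]
gripper_width: 0.0087
gripper_force: 68.7
```

Request:
step_arm([
  [0.06, 0.6, 0, 0, -0.5, 0],
  [0, 0.6, 0, 0, -0.5, 0],
  [0, 0.6, 0, 0, -0.5, 0],
  [0, 0.6, 0, 0, -0.2, 0],
  [0, 0.4, 0, 0, 0, 0],
  [0, 0.25, 0, 0, 0, 0],
  [0, 0.11, 0, 0, 0, 0],
  [0, 0, 0, 0, 0, 0],
  [0, 0, 0, 0, 0, 0],
  [0, 0, 0, 0, 0, 0],
])

```text
time_s: 12.8
tcp_pos: [0.514, -0.0496, 0.1714]
eef_rot: [[0.024, 0.913, 0.406], [1.0, -0.027, 0.0], [0.011, 0.406, -0.914]]
ft_force: [0.5, -0.5, -4.0]
gripper_width: 0.0087
gripper_force: 68.8
```

Run:
```python
from h import *
s=st()
a=cam('scene');b=cam('wrist');im=np.hstack([cv2.resize(a['img'][130:330,150:400],(400,320)),cv2.resize(b['img'],(400,320))]);cv2.imwrite('pics/c1.png',im[...,::-1])
# bay geometry refine: top-view lines not occluded
t=cam('top');W=cloud(t)
x,y,z=W[...,0],W[...,1],W[...,2]
# filter plane fit from wrist cloud & top cloud
R=np.array(s['eef_rot']);p=np.array(s['tcp_pos'])
for n,f in(('top',t),('wrist',b),('scene',a)):
    W=cloud(f).reshape(-1,3);L=(W-p)@R
    m=(abs(L[:,0])<.056)&(abs(L[:,1])<.068)&(L[:,2]>.012)&(L[:,2]<.034)
    m&=(abs(L[:,1])>.03)
    if m.sum()>50:
        A=np.c_[L[m][:,:2],np.ones(m.sum())];c=np.linalg.lstsq(A,L[m][:,2],rcond=None)[0];print(n,m.sum(),'slopes deg',np.degrees(c[:2]),'off',c[2], 'medz',np.median(L[m][:,2]))
```

```text
t 12.8 tcp [ 0.514  -0.0496  0.1714] F [ 0.5 -0.5 -4. ] w 0.00865442880450735
[[0.024, 0.913, 0.406], [1.0, -0.027, 0.0], [0.011, 0.406, -0.914]] [ -7.  -23.9 -27.4  62.7   2.9  85.1]
top 677 slopes deg [-0.3394911   0.20164179] off 0.02408204731077156 medz 0.024009436415055707
wrist 23690 slopes deg [-1.23339623  0.28472015] off 0.0249860042568342 medz 0.024223977947623845
scene 828 slopes deg [ 0.72742316 -0.14479725] off 0.02400483630418181 medz 0.023705826528238584
```

View pics/c1.png

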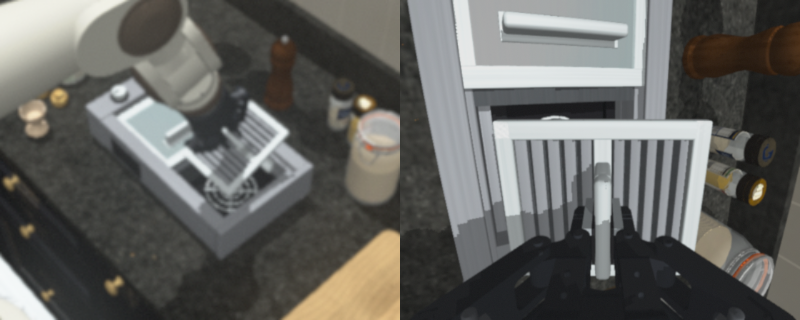

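The left crop shows the filter held tilted over the open bay with its far edge up. The right (wrist) crop shows it rigid in the fingers and aligned with the bay. Next, the descent.

Request:
step_arm([
  [0, 0, -0.15, 0, 0, 0],
  [0, 0, -0.2, 0, 0, 0],
  [0, 0, -0.2, 0, 0, 0],
  [0, 0, -0.2, 0, 0, 0],
  [0, 0, -0.15, 0, 0, 0],
  [0, 0, -0.15, 0, 0, 0],
  [0, 0, -0.1, 0, 0, 0],
  [0, 0, -0.05, 0, 0, 0],
  [0, 0, 0, 0, 0, 0],
  [0, 0, 0, 0, 0, 0],
])

```text
time_s: 14.2
tcp_pos: [0.5142, -0.0491, 0.0999]
eef_rot: [[0.023, 0.913, 0.407], [1.0, -0.026, 0.001], [0.011, 0.407, -0.913]]
ft_force: [-0.4, 0.5, -3.6]
gripper_width: 0.0089
gripper_force: 68.7
```

Run:
```python
from h import *
s=st();t=cam('scene')
R=np.array(s['eef_rot']);p=np.array(s['tcp_pos'])
a=cam('wrist');im=np.hstack([cv2.resize(t['img'][150:300,190:360],(450,400)),cv2.resize(cam('top')['img'][170:275,240:350],(350,400))]);cv2.imwrite('pics/c2.png',im[...,::-1])
```

```text
t 14.2 tcp [ 0.5142 -0.0491  0.0999] F [-0.4  0.5 -3.6] w 0.008892370495552356
[[0.023, 0.913, 0.407], [1.0, -0.026, 0.001], [0.011, 0.407, -0.913]] [ -6.9 -23.2 -34.9  54.5   2.9  85.2]
```

View pics/c2.png

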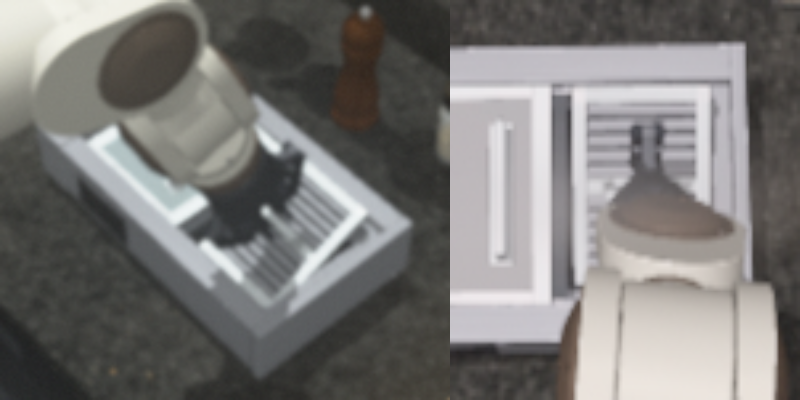

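The scene crop shows the near edge inside the bay and the far edge over the rear flange, and the top crop shows the sides clear. Next: lower it, then slide it under the lip.

Request:
step_arm([
  [0, 0, -0.08, 0, 0, 0],
  [0, 0, -0.07, 0, 0, 0],
  [0, 0, -0.02, 0, 0, 0],
  [0, 0, 0, 0, 0, 0],
  [-0.04, 0, 0, 0, 0, 0],
  [-0.04, 0, 0, 0, 0, 0],
  [-0.04, 0, 0, 0, 0, 0],
  [-0.04, 0, 0, 0, 0, 0],
  [-0.02, 0, 0, 0, 0, 0],
  [0, 0, 0, 0, 0, 0],
])

```text
time_s: 15.6
tcp_pos: [0.5031, -0.0491, 0.0893]
eef_rot: [[0.024, 0.913, 0.407], [1.0, -0.026, 0.001], [0.011, 0.407, -0.914]]
ft_force: [-0.1, 0.3, -4.0]
gripper_width: 0.0087
gripper_force: 68.8
```

Request:
step_arm([
  [0.022, 0, -0.039, 0, 0.333, 0],
  [0.022, 0, -0.039, 0, 0.333, 0],
  [0.022, 0, -0.039, 0, 0.333, 0],
  [0.022, 0, -0.039, 0, 0.333, 0],
  [0, 0, 0, 0, 0, 0],
  [0.02, 0, -0.039, 0, 0.333, 0],
  [0.02, 0, -0.039, 0, 0.333, 0],
  [0.02, 0, -0.039, 0, 0.333, 0],
  [0, 0, 0, 0, 0, 0],
  [0, 0, 0, 0, 0, 0],
])

```text
time_s: 16.85
tcp_pos: [0.5121, -0.049, 0.073]
eef_rot: [[0.025, 0.984, 0.175], [1.0, -0.026, 0.001], [0.005, 0.175, -0.985]]
ft_force: [0.8, -0.5, -4.6]
gripper_width: 0.0089
gripper_force: 68.7
```

Run:
```python
from h import *
s=st();t=cam('scene');a=cam('wrist')
im=np.hstack([cv2.resize(t['img'][170:300,210:360],(400,400)),cv2.resize(a['img'],(400,400))]);cv2.imwrite('pics/c3.png',im[...,::-1])
```

```text
t 16.85 tcp [ 0.5121 -0.049   0.073 ] F [ 0.8 -0.5 -4.6] w 0.008900953961676646
[[0.025, 0.984, 0.175], [1.0, -0.026, 0.001], [0.005, 0.175, -0.985]] [ -6.   -9.4 -24.   65.4   1.1  85.5]
```

View pics/c3.png

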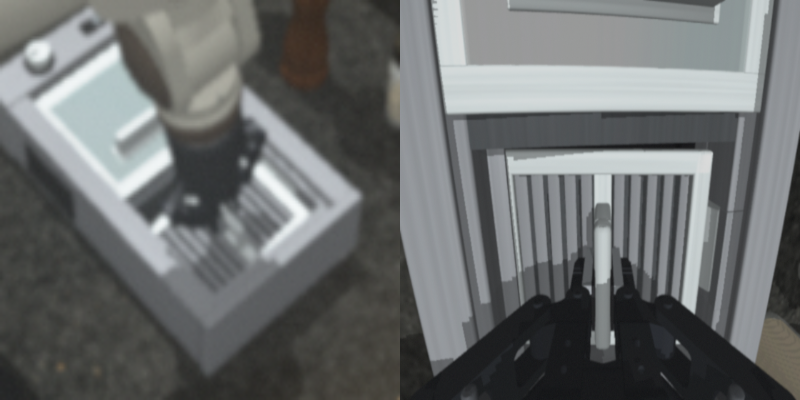

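The wrist view shows the near rim (u≈500) tucked under the lip, the far rim below the flange, and the spring catch at (712,230). I'll swing a bit more, then release.

Request:
step_arm([
  [0.02, 0, -0.04, 0, 0.333, 0],
  [0.01, 0, -0.02, 0, 0.166, 0],
  [0, 0, -0.01, 0, 0, 0],
  [0, 0, 0, 0, 0, 0],
  [0, 0, 0, 0, 0, 0],
  [0, 0, 0, 0, 0, 0],
  [0, 0, 0, 0, 0, 0],
  [0, 0, 0, 0, 0, 0],
  [0, 0, 0, 0, 0, 0],
  [0, 0, 0, 0, 0, 0],
])

```text
time_s: 18.2
tcp_pos: [0.514, -0.049, 0.0691]
eef_rot: [[0.026, 0.992, 0.123], [1.0, -0.026, 0.001], [0.004, 0.123, -0.992]]
ft_force: [-3.6, 1.6, 5.5]
gripper_width: 0.0089
gripper_force: 70.4
```

Request:
step_arm([
  [0, 0, 0, 0, 0, 0],
  [0, 0, 0, 0, 0, 0],
  [0, 0, 0, 0, 0, 0],
  [0, 0, 0, 0, 0, 0],
  [-0.03, 0, 0.2, 0, 0, 0],
  [-0.03, 0, 0.2, 0, 0, 0],
  [-0.05, 0, 0.4, 0, 0, 0],
  [0, 0, 0.4, 0, 0.5, 0],
  [0, 0, 0.4, 0, 0.5, 0],
  [0, 0, 0, 0, 0.16, 0],
], gripper=-0.4)

```text
time_s: 19.45
tcp_pos: [0.5086, -0.0491, 0.1673]
eef_rot: [[0.026, 1.0, 0.004], [1.0, -0.026, 0.001], [0.001, 0.004, -1.0]]
ft_force: [-0.3, -0.1, -1.3]
gripper_width: 0.0258
gripper_force: 0.0
```

```bash
cat > fz.py <<'E'
from h import *
st()
for n in ('top','scene','wrist'):
    f=cam(n);W=cloud(f).reshape(-1,3)
    a=np.radians(-1.35);c=np.array([.5203,.046]);d=W[:,:2]-c
    X=(np.cos(a)*d[:,0]+np.sin(a)*d[:,1])*1e3;Y=(-np.sin(a)*d[:,0]+np.cos(a)*d[:,1])*1e3+95;Z=W[:,2]*1e3-30
    m=(abs(X)<68)&(abs(Y)<52)&(Z<30)&(Z>-12)
    for lo,hi in((-62,-40),(-40,-12),(12,40),(40,58),(58,68)):
        q=m&(X>lo)&(X<hi)
        if q.sum()>15: print(n,(lo,hi),q.sum(),'Zpct',np.percentile(Z[q],[10,50,90]).round(1))
    save(f,'z_'+n)
E
python3 fz.py
```

```text
t 19.45 tcp [ 0.5086 -0.0491  0.1673] F [-0.3 -0.1 -1.3] w 0.025780578608680566
[[0.026, 1.0, 0.004], [1.0, -0.026, 0.001], [0.001, 0.004, -1.0]] [-5.5 -1.5 -5.5 85.7  0.1 85.9]
scene (-62, -40) 179 Zpct [ 3.1  6.8 11.7]
scene (-40, -12) 313 Zpct [ 5.1 10.2 14.6]
scene (12, 40) 301 Zpct [13.1 17.2 21.4]
scene (40, 58) 197 Zpct [15.6 20.8 25.3]
scene (58, 68) 81 Zpct [21.1 24.5 27. ]
wrist (-62, -40) 3312 Zpct [ 5.1  8.  10.1]
wrist (-40, -12) 4173 Zpct [ 7.1 10.8 13.9]
wrist (12, 40) 4414 Zpct [13.6 17.  20.2]
wrist (40, 58) 2969 Zpct [17.3 20.6 23.3]
wrist (58, 68) 1900 Zpct [23.7 25.2 26.3]
```

Request:
step_arm([
  [0.25, -0.01, 0, 0, 0, 0],
  [0.25, 0, 0, 0, 0, 0],
  [0.25, 0, 0, 0, 0, 0],
  [0.22, 0, -0.25, 0, 0, 0],
  [0, 0, -0.4, 0, 0, 0],
  [0, 0, -0.4, 0, 0, 0],
  [0, 0, -0.3, 0, 0, 0],
  [0, 0, -0.15, 0, 0, 0],
  [0, 0, -0.1, 0, 0, 0],
  [0, 0, 0, 0, 0, 0],
], gripper=-1, grip_force=40)

```text
time_s: 20.85
tcp_pos: [0.5657, -0.0497, 0.069]
eef_rot: [[0.026, 1.0, 0.002], [1.0, -0.026, 0.001], [0.001, 0.002, -1.0]]
ft_force: [0.6, -0.3, 0.8]
gripper_width: 0.0006
gripper_force: 0.0
```

Request:
step_arm([
  [0, 0, -0.05, 0, 0, 0],
  [0, 0, -0.04, 0, 0, 0],
  [0, 0, -0.04, 0, 0, 0],
  [0, 0, -0.03, 0, 0, 0],
  [0, 0, -0.03, 0, 0, 0],
  [0, 0, -0.03, 0, 0, 0],
  [0, 0, -0.03, 0, 0, 0],
  [0, 0, 0, 0, 0, 0],
  [0, 0, 0, 0, 0, 0],
  [0, 0, 0, 0, 0, 0],
])

```text
time_s: 22.1
tcp_pos: [0.5653, -0.0496, 0.0551]
eef_rot: [[0.026, 1.0, 0.001], [1.0, -0.026, 0.001], [0.001, 0.001, -1.0]]
ft_force: [-6.1, 0.9, 12.5]
gripper_width: -0.0004
gripper_force: 5.6
```

Request:
step_arm([
  [0, 0, -0.02, 0, 0, 0],
  [0, 0, -0.02, 0, 0, 0],
  [0, 0, -0.02, 0, 0, 0],
  [0, 0, 0, 0, 0, 0],
  [0, 0, 0, 0, 0, 0],
  [0, 0, 0, 0, 0, 0],
  [0, 0, 0, 0, 0, 0],
  [0, 0, 0, 0, 0, 0],
  [0, 0, 0, 0, 0, 0],
  [0, 0, 0, 0, 0, 0],
])

```text
time_s: 23.35
tcp_pos: [0.5654, -0.0496, 0.0549]
eef_rot: [[0.026, 1.0, 0.003], [1.0, -0.026, 0.001], [0.001, 0.003, -1.0]]
ft_force: [-18.2, 0.9, 39.3]
gripper_width: 0.0002
gripper_force: 18.4
```

Request:
step_arm([
  [0, 0, 0.1, 0, 0, 0],
  [0, 0, 0.3, 0, 0, 0],
  [0, 0, 0.5, 0, 0, 0],
  [-0.2, 0, 0.5, 0, 0, 0],
  [-0.4, 0, 0.5, 0, 0, 0],
  [-0.4, 0, 0, 0, 0, 0],
  [0, 0, 0, 0, 0, 0],
  [0, 0, 0, 0, 0, 0],
  [0, 0, 0, 0, 0, 0],
  [0, 0, 0, 0, 0, 0],
])

```text
time_s: 24.6
tcp_pos: [0.5057, -0.0496, 0.1637]
eef_rot: [[0.026, 1.0, 0.0], [1.0, -0.026, 0.001], [0.001, 0.0, -1.0]]
ft_force: [-0.0, 1.0, 0.1]
gripper_width: 0.0001
gripper_force: 0.0
```

```bash
python3 fz.py
python3 - <<'E'
import cv2,numpy as np
a=cv2.imread('pics/z_wrist.png');b=cv2.imread('pics/z_scene.png')
cv2.imwrite('pics/c4.png',np.hstack([cv2.resize(b[170:300,210:360],(300,400)),cv2.resize(a,(500,400))]))
E
```

```text
t 24.6 tcp [ 0.5057 -0.0496  0.1637] F [-0.   1.   0.1] w 6.0737987359079755e-05
[[0.026, 1.0, 0.0], [1.0, -0.026, 0.001], [0.001, 0.0, -1.0]] [-5.6 -1.6 -6.  85.6  0.1 85.9]
scene (-62, -40) 166 Zpct [0.2 4.1 8.5]
scene (-40, -12) 260 Zpct [-0.5  4.   7.9]
scene (12, 40) 227 Zpct [-0.1  4.1  8.2]
scene (40, 58) 174 Zpct [0.4 4.5 9.1]
scene (58, 68) 122 Zpct [ 4.9  9.6 18.7]
wrist (-62, -40) 3419 Zpct [1.9 5.4 7.9]
wrist (-40, -12) 4025 Zpct [1.6 5.  7.4]
wrist (12, 40) 4109 Zpct [1.4 4.4 7.4]
wrist (40, 58) 2707 Zpct [1.6 5.1 7.5]
wrist (58, 68) 1821 Zpct [ 4.9  7.8 12.5]
```

View pics/c4.png

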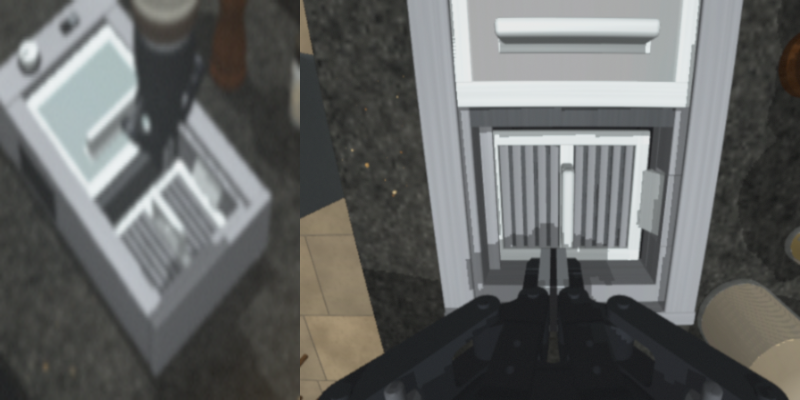

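The filter lies flat: its top is at an even 8 mm, the near rim is under the lip, and the catch nose at (650,200) sits over the far rim. Next, close the cover by pushing the pull from its left side.

Request:
step_arm([
  [0.06, 0.35, 0, 0, 0, 0],
  [0.06, 0.55, 0, 0, 0, 0],
  [0.06, 0.6, 0, 0, 0, 0],
  [0.06, 0.6, 0, 0, 0, 0],
  [0, 0.45, 0, 0, 0, 0],
  [0, 0, -0.2, 0, 0, 0],
  [0, 0, -0.3, 0, 0, 0],
  [0, 0, -0.3, 0, 0, 0],
  [0, 0, -0.17, 0, 0, 0],
  [0, 0, 0, 0, 0, 0],
])

```text
time_s: 26.0
tcp_pos: [0.5194, 0.1028, 0.1049]
eef_rot: [[0.027, 1.0, -0.001], [1.0, -0.027, 0.001], [0.001, -0.001, -1.0]]
ft_force: [-0.3, -0.3, -0.1]
gripper_width: 0.0002
gripper_force: 0.0
```

Request:
step_arm([
  [0, -0.1, 0, 0, 0, 0],
  [0, -0.15, 0, 0, 0, 0],
  [0, -0.2, 0, 0, 0, 0],
  [0, -0.25, 0, 0, 0, 0],
  [-0.01, -0.3, 0, 0, 0, 0],
  [-0.01, -0.3, 0, 0, 0, 0],
  [-0.01, -0.3, 0, 0, 0, 0],
  [-0.01, -0.3, 0, 0, 0, 0],
  [-0.01, -0.3, 0, 0, 0, 0],
  [0, -0.2, 0, 0, 0, 0],
])

```text
time_s: 27.25
tcp_pos: [0.5166, -0.0419, 0.1058]
eef_rot: [[0.027, 1.0, 0.0], [1.0, -0.027, 0.001], [0.001, 0.0, -1.0]]
ft_force: [0.4, 4.2, 2.9]
gripper_width: -0.0003
gripper_force: 1.5
```

Request:
step_arm([
  [0, -0.1, 0, 0, 0, 0],
  [0, -0.1, 0, 0, 0, 0],
  [0, -0.1, 0, 0, 0, 0],
  [0, -0.08, 0, 0, 0, 0],
  [0, -0.06, 0, 0, 0, 0],
  [0, -0.03, 0, 0, 0, 0],
  [0, 0, 0, 0, 0, 0],
  [0, 0, 0, 0, 0, 0],
  [0, 0, 0, 0, 0, 0],
  [0, 0, 0, 0, 0, 0],
])

```text
time_s: 28.5
tcp_pos: [0.5167, -0.0652, 0.1057]
eef_rot: [[0.023, 1.0, 0.0], [1.0, -0.023, 0.009], [0.009, 0.0, -1.0]]
ft_force: [-1.4, 23.6, 1.9]
gripper_width: 0.0002
gripper_force: 11.7
```

Request:
step_arm([
  [0, -0.03, 0, 0, 0, 0],
  [0, 0, 0, 0, 0, 0],
  [0, 0, 0, 0, 0, 0],
  [0, 0, 0, 0, 0, 0],
  [0, 0.1, 0, 0, 0, 0],
  [0, 0.15, 0, 0, 0, 0],
  [0, 0.1, 0, 0, 0, 0],
  [0, 0, 0.4, 0, 0, 0],
  [0, 0, 0.6, 0, 0, 0],
  [0, 0, 0.6, 0, 0, 0],
])

```text
time_s: 29.75
tcp_pos: [0.5167, -0.0497, 0.2028]
eef_rot: [[0.026, 1.0, 0.001], [1.0, -0.026, 0.001], [0.001, 0.001, -1.0]]
ft_force: [-0.6, 0.6, 0.8]
gripper_width: -0.0002
gripper_force: 0.0
```

Request:
step_arm([
  [-0.5, 0.6, 0.3, 0, 0, 0],
  [-0.5, 0.6, 0, 0, 0, 0],
  [-0.5, 0.6, 0, 0, 0, 0],
  [0, 0.6, 0, 0, 0, 0],
  [0, 0.6, 0, 0, 0, 0],
  [0, 0, 0, 0, 0, 0],
  [0, 0, 0, 0, 0, 0],
  [0, 0, 0, 0, 0, 0],
  [0, 0, 0, 0, 0, 0],
  [0, 0, 0, 0, 0, 0],
])

```text
time_s: 31.0
tcp_pos: [0.427, 0.1299, 0.2199]
eef_rot: [[0.027, 1.0, 0.001], [1.0, -0.027, 0.001], [0.001, 0.001, -1.0]]
ft_force: [0.3, 0.7, 0.1]
gripper_width: 0.0
gripper_force: 0.0
```

Run:
```python
from h import *
st();t=cam('top');save(t,'fin');W=cloud(t);z=W[...,2];m=(z>.098)&(z<.11)&(W[...,0]>.46)&(W[...,0]<.58)&(W[...,1]<.1)&(W[...,1]>-.13);print('pull',W[m].mean(0),m.sum())
s=cam('scene');cv2.imwrite('pics/fin.png',np.hstack([cv2.resize(t['img'][80:330],(400,179)),cv2.resize(s['img'],(239,179))])[...,::-1])
```

```text
t 31.0 tcp [0.427  0.1299 0.2199] F [0.3 0.7 0.1] w 8.815812578442927e-06
[[0.027, 1.0, 0.001], [1.0, -0.027, 0.001], [0.001, 0.001, -1.0]] [ 16.9  -9.7  -7.3  92.4   0.  108.4]
pull [ 0.51749521 -0.08188956  0.10461674] 138
```

View pics/fin.png

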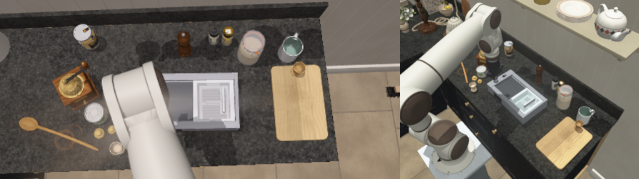

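The cover is shut: the pull is at y = −0.082 after 150 mm of travel. The bystanders are where they stood and the arm is clear.

```bash
python3 -c "
from cell import robot
print(robot.finish_job())"
```

```text
the job is handed in; nothing more can be done
None
```

The filter is back in the extractor bay, hooked under the lip and lying flat under the spring catch. The cover is shut against its stop, nothing around it was disturbed, and the job was handed in at about 31 s of the 61 s allowed.

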